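Clear the jig and hold a sanding block against its sprung fence

TASK

I am about to screw a clamp strip to the near end of the wooden sanding block and need a third hand: first lift the small jar off the bed of the pressing jig and stand it upright in the shallow tray, set down rather than dropped. Then lay the sanding block flat on the jig's bed, end on to the sprung fence, square to it and centred so the fence backs its whole end, and gently push the fence back to about half of its travel, pointer between the two marks, never ramming it. Finish while still holding the block pressed there with that steady push; do not let go, and leave the cup, the polishing bar and the screwdriver alone.

Things in the scene. Friction and masses are not known exactly. Their poses are not given: they have to be found in the camera images.
- jig: Fixed jig: plywood bed 250 (x) x 130 x 12 mm, top 12 mm above the bench, with a sprung fence near its far end and a steel back block. Origin: centre of the underside; x along the bed to the fence (away from the robot, yaw within 0.3), z up. Fence face at rest at x = 30 mm; bed in front of it free. Rail 32 mm high with two dark marks beside the fence, x 22 to 74, y 49 to 63 mm.
- fence (a joint): Travel of the sprung fence in m along the jig's +x: 0 at rest, 0.024 at its hard end. Upright aluminium plate 12 mm thick, 90 mm wide, 43 mm above the bed; it only slides. The spring pushes back with 2 N at first plus 0.45 N per mm (7.4 N at half travel). Its pointer reads over two marks on the rail, at 6 and 18 mm of travel.
- fence_face (a point): Centre of the fence's front face (the face the block is pressed on), 22 mm above the bed (34 mm above the bench); it moves with the fence. Its axes are the jig's.
- block: Loose wooden sanding block, about 0.2 kg, flat on the bench left or right of the jig: sole 120 (x) x 64 (y) x 18 mm, with a darker grip rib on top, 90 (x) x 24 (y) mm, from 18 to 53 mm above the underside. Origin: centre of the underside. Both ends (x = +60 and -60 mm) are alike; either may face the fence.
- jar: Closed small round amber jar of screws with a steel lid, 48 mm across, 70 mm tall, about 150 g. Origin at the centre of its underside, z up. It starts upright on the jig's bed, where the block has to go.
- tray: Fixed shallow square wooden tray 130 x 130 mm, walls 5 mm thick and 14 mm high, floor 5 mm above the bench, open on top. Origin at the centre of its underside on the bench. On the other side of the jig from the block.
- cup: Bystander: loose terracotta cup, 76 mm across, 95 mm tall, origin at the centre of its underside. Leave alone.
- compound: Bystander: loose dark brown bar of polishing compound 80 x 45 x 35 mm, origin at the centre of its underside. Leave alone.
- screwdriver: Bystander: loose screwdriver lying on the bench beyond the jig, its length roughly along world y. Leave alone.
Things that resemble listed ones, but are neither listed nor needed, are in the scene too. Leave any blue look-alike of the jar alone.

How it is judged:
On the way, in this order (a step that is already met when the one before it is completed fails the run):
1. the jar stands upright on the tray's floor, let go (x of jar in the frame of tray between -0.037 and 0.037 m and y of jar in the frame of tray between -0.037 and 0.037 m and z of jar in the frame of tray between 0.002 and 0.011 m and angle between jar's own z axis and vertical below 0.1 rad and linear speed of jar below 0.03 m/s and contact force between each of the arm, the fingers and jar below 0.05 N), for 0.3 s.
2. the block lies on the bed and presses the fence to between the marks, steadily (value of joint fence between 0.006 and 0.018 m and velocity of joint fence between -0.01 and 0.01 m/s and contact force between block and fence between 3.5 and 13 N and angle between the x axis of block and the x axis of jig, either way round below 0.1 rad and y of block in the frame of fence_face between -0.013 and 0.013 m and z of block in the frame of jig between 0.009 and 0.016 m and angle between block's own z axis and vertical below 0.08 rad and linear speed of block below 0.02 m/s and contact force between the fingers and block above 1 N and contact force between each of the fingers, the arm and fence below 0.3 N), for 0.4 s.
At the end, for the whole second after the job is handed in: Jar upright (0.1 rad), released, on the tray floor within 37 mm of its centre in x and y. Fingers on the block: flat on the bed, square to the fence within 0.1 rad, centred within 13 mm, pressing it to 6-18 mm of travel, at rest, 3.5-13 N; robot not touching the fence (all of step 1 and all of step 2); the arm keeps its last pose, push and grip.
It fails at once if the jar is tipped (angle between jar's own z axis and vertical above 0.5 rad).
It fails at once if the jar is let go more than 20 mm above the tray's floor (z of jar in the frame of tray above 0.025 m and horizontal distance between jar and tray below 0.09 m and contact force between the fingers and jar below 0.01 N).
It fails at once if the fence is rammed (more than 22 N) (contact force between fence and anything else above 22 N).
It fails at once if a bystander is moved more than 25 mm (distance of any of cup, compound, screwdriver from where it was at the start of the episode above 0.025 m).
It also fails if it takes over 64 s, if anything falls off the work surface, if the arm or the gripper's body presses on something with over 40 N, if the wrist force passes 120 N, or if a joint passes its speed limit or range.

ROBOT

A 7-joint arm with a two-finger parallel gripper is mounted at the origin on the work surface. World frame = base frame: x ahead of the robot, y to its left, z up, the work surface at z = 0. Lengths are in m, angles in rad, forces in N, time in s.
With the tool pointing down it reaches from about 0.425 to 1.025 m from the base axis. Payload 3.6 kg.
Tool frame: the origin (TCP) lies at the very end of the fingers, on their centre line; the grasp point (between the pads) lies 19 mm behind it; z points along the fingers, y is the direction in which the jaws open and shut (so a half turn about z gives the same grasp; the last joint's range is limited). The gripper opens to 85 mm and grips with 20 to 120 N. Pads are 22 mm wide; open, the fingers measure 114 mm over their backs; the gripper's body (76 mm by 85 mm) begins 54 mm behind the grasp point. The pads swing forward as they close: fully open they stand 13 mm farther back than shut.
Start: joints at [1.175, 0.591, 0.048, 1.609, -0.033, 0.943, -0.034], TCP at [0.216, -0.692, 0.231] pointing down, gripper open.
Joint ranges: [-2.69, 2.69], [-0.47, 2.24], [-1.27, 1.36], [0.19, 2.51], [-1.53, 4.68], [0.08, 2.07], [-3.09, 3.09]. Speed limits (rad/s): [2.57, 2.57, 3.14, 3.14, 3.14, 3.14, 3.14].

INTERFACE

Orientations are given as a rotation vector (axis times angle).
In Python, from plant import observe, get_image, camera_params, hand_in, look_for, tip_of gives the robot as it stands.
- The arm moves only by the tool carry_out, never from a script. Its argument "rows" is a list of rows, each a list of 3 entries, a list of its own where there are three numbers: the finger opening in mm, from 0 to 85.4, then the shift along the tool's x, y, z scaled (see below), then the turn, a rotation vector about the tool's x, y, z scaled (see below). A call has 1 to 5 rows; each row shifts and turns the commanded pose from where the row before left it, along the tool's axes as they then stand; what a row does not reach is not made up. The controller multiplies each number of a shift by 0.04 m and each number of a turn by pi rad. A row lasts 1/10 s, in which the tool goes at most 50 mm and 8.59 degrees, less where a joint would pass 70% of its speed; a pose out of reach is approached as far as the arm can. A call with a number of a shift or a turn outside -1 to 1 is refused whole. A call with a gripper value outside its range is refused whole. The fingers move at their own pace and stop on an object; "force" is the grip in N (left out, the last holds). Time passes only in rows, so rows that do not move let the fingers close. It gives the time, the measured TCP pose, the force and the opening at its end, in the units of the state.
- observe(): the state, without advancing time (a new reading comes with each control period).
- get_image(name): name is "scene" or "top" or "wrist"; returns (picture, depth): 480x640x3 uint8, red, green, blue; 480x640 float32, m along the optical axis (not along the pixel's ray), 0 where there is no reading.
- camera_params(name): a dict with "intrinsics" (3x3 intrinsics, pixels), "dist" ([k1, k2, p1, p2, k3] as OpenCV has them; the pictures are not rectified), "T" (4x4, takes a point from camera to world coordinates). Camera axes: x right, y up, looking along -z (the intrinsics and any distortion apply to the point x, -y, -z); pixel columns grow to the right and rows downward; lengths in m; the calibration is good to about 2 mm. A picture is of the moment at which its call begins: read the wrist's pose just before it. camera_params takes no time and is no camera call; for the wrist camera it gives the pose at the moment of the call.
- hand_in(): hands the job in, once; it reports no verdict.
Trained networks look in the newest picture that a camera, given by its name, has taken for a name from the list of things; names that differ only in an ending like _2 or _b are one class to them, and where a whole thing is asked for, a point or a joint stands for the part that bears it (a point fixed in the world has none). Each returns a list of dicts, best first, with "score" (0 to 1); they miss things now and then, are a little off and sometimes report something else, mostly with a low value. They report only what shows in the picture. A call takes as long as a camera call. They do not tell look-alikes from the thing itself.
- look_for(camera, label): "location" ([x, y, z] in m, in world coordinates, good to about 4 mm: the middle of the surface that is visible of it).
- tip_of(camera, label): "location" ([x, y, z] in m, in world coordinates, good to about 4 mm: a listed point, or the origin of a listed thing).
The state is a dict: "t": time; "qpos": joint angles; "joint_velocities": joint speeds; "joint_torque": joint torques, N m; "ee_pos": TCP position; "ee_rot": TCP orientation; "ft_force": force on the tool from outside, world axes, zero at the start; "ft_torque": the same for the moment, N m; "finger_gap": finger opening in m.
Only numpy, scipy, OpenCV 4.12 (cv2) and the standard library are available. Lean on these libraries where they do the work, as an engineer would, in place of code of your own. Each camera call takes 0.05 s, during which the arm holds its last target. There are 200 camera calls.

## Working session

There is one attempt and no reset: what is moved stays moved. The work goes in short steps, Python scripts to look and compute and a tool call to move; the robot and the scene stay as the last step left them, time stands still between calls to the robot, and variables do not carry over. Pictures are saved under pics/ and viewed, about 8 in all and at most 12, crops included, and the job is handed in when it is done.

Besides the shell and the picture viewer there is one more tool, called as a command line: name --argument value ..., lists and objects as JSON in quotes. carry_out: Moves the arm, as the interface text tells. Its arguments: {"type":"object","properties":{"rows":{"type":"array","items":{"type":"array"}},"force":{"type":"number"}},"required":["rows"]}

```bash
ls; mkdir -p pics; cat > h.py <<'E'
import numpy as np, cv2
from scipy.spatial.transform import Rotation as R
from plant import *
def save(n,f,crop=None,scale=1):
    p,d=get_image(n); c=camera_params(n)
    q=p if crop is None else p[crop[1]:crop[3],crop[0]:crop[2]]
    q=cv2.resize(q,None,fx=scale,fy=scale,interpolation=cv2.INTER_CUBIC)
    cv2.imwrite('pics/'+f,q[:,:,::-1]); np.savez('pics/'+f[:-4]+'.npz',p=p,d=d,K=c['intrinsics'],D=c['dist'],T=c['T'])
    return p,d,c
def cloud(d,c):
    K=np.array(c['intrinsics'],float);D=np.array(c['dist'],float);T=np.array(c['T'])
    v,u=np.mgrid[0:d.shape[0],0:d.shape[1]]
    n=cv2.undistortPoints(np.stack([u,v],-1).reshape(-1,1,2).astype(np.float64),K,D).reshape(d.shape+(2,))
    P=np.stack([n[...,0]*d,-n[...,1]*d,-d],-1)@T[:3,:3].T+T[:3,3]
    P[d<=0]=np.nan
    return P
E
python3 - <<'E'
from h import *
o=observe(); print({k:np.round(v,3) for k,v in o.items()})
for n in ['top','scene']:
    p,d,c=save(n,n+'0.png'); print(n,np.round(c['T'],3).tolist())
    for l in ['jig','block','jar','tray','cup','compound','screwdriver','fence_face']:
        print(l,[(np.round(r['location'],3).tolist(),round(r['score'],2)) for r in tip_of(n,l)])
E
```

```text
pics
{'t': np.float64(0.0), 'qpos': array([ 1.174,  0.592,  0.048,  1.61 , -0.033,  0.943, -0.034]), 'joint_velocities': array([ 0.001, -0.001, -0.002, -0.002, -0.   , -0.001, -0.001]), 'joint_torque': array([ 0.0000e+00, -5.4868e+01,  1.5470e+00, -1.9812e+01,  9.0000e-03,
        9.0000e-03, -0.0000e+00]), 'ee_pos': array([ 0.216, -0.691,  0.23 ]), 'ee_rot': array([-3.103e+00, -4.740e-01,  1.000e-03]), 'ft_force': array([ 0.427,  0.308, -0.195]), 'ft_torque': array([ 0.046,  0.051, -0.018]), 'finger_gap': np.float64(0.085)}
top [[-0.056, 0.975, -0.213, 0.374], [-0.998, -0.053, 0.018, 0.003], [0.007, 0.213, 0.977, 0.966], [0.0, 0.0, 0.0, 1.0]]
jig [([0.529, 0.024, -0.002], 0.89)]
block [([0.536, -0.277, 0.0], 0.72)]
jar [([0.522, -0.099, -0.002], 0.98), ([0.5, 0.032, 0.008], 0.94), ([0.345, 0.079, 0.003], 0.9), ([0.383, -0.091, -0.0], 0.59)]
tray [([0.484, 0.246, -0.003], 0.68)]
cup [([0.683, 0.315, 0.002], 0.76)]
compound [([0.712, -0.268, 0.002], 0.96)]
screwdriver [([0.534, -0.274, -0.004], 0.64), ([0.783, -0.003, -0.002], 0.59)]
fence_face [([0.562, 0.03, 0.037], 0.58)]
scene [[0.271, -0.727, 0.63, 1.224], [0.963, 0.201, -0.181, -0.162], [0.005, 0.656, 0.755, 0.848], [0.0, 0.0, 0.0, 1.0]]
jig [([0.532, 0.027, -0.001], 0.93), ([0.716, -0.27, -0.001], 0.53)]
block [([0.531, -0.274, 0.004], 0.84)]
jar [([0.377, -0.094, 0.004], 0.66), ([0.522, -0.095, 0.001], 0.62)]
tray [([0.482, 0.244, -0.002], 0.77)]
cup [([0.679, 0.319, 0.001], 0.62), ([0.528, 0.029, 0.0], 0.26)]
compound [([0.717, -0.271, 0.0], 0.58), ([0.482, 0.244, -0.002], 0.47)]
screwdriver [([0.782, -0.006, 0.001], 0.57), ([0.56, 0.033, 0.035], 0.24)]
fence_face [([0.56, 0.031, 0.036], 0.71)]
```

View pics/top0.png

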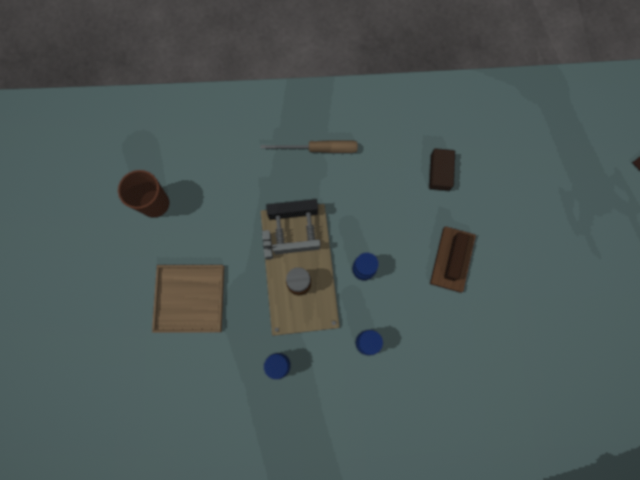

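View pics/scene0.png

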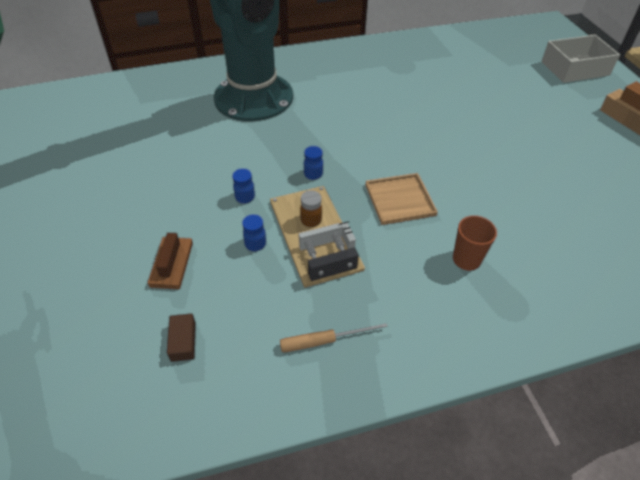

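The top view shows the steel-lidded amber jar on the jig bed at (298,280) and three blue look-alikes at (366,266), (369,343) and (277,366). The block is at (453,260), the tray at (190,298), the compound at (442,170), the cup at (145,195) and the screwdriver at (320,147). The scene view agrees. Next I fit accurate poses from depth.

```bash
cat > fit.py <<'E'
from h import *
def rect(P,m):
    q=P[m][:,:2]; q=q[np.isfinite(q).all(1)]
    r=cv2.minAreaRect((q*1000).astype(np.float32)); return [np.round(x,1) for x in r],len(q)
def near(P,x,y,r): return np.hypot(P[...,0]-x,P[...,1]-y)<r
E
python3 - <<'E'
from fit import *
for n in ['top','scene']:
    z=np.load(f'pics/{n}0.npz'); c=dict(intrinsics=z['K'],dist=z['D'],T=z['T']); P=cloud(z['d'],c); Z=P[...,2]
    print(n,'bench z',np.nanmedian(Z[near(P,.55,-.4,.05)]))
    m=near(P,.535,-.276,.09)
    for a,b in((.012,.023),(.046,.058)): print('block',a,rect(P,m&(Z>a)&(Z<b)))
    m=near(P,.53,.027,.15)
    print('bed',rect(P,m&(Z>.008)&(Z<.017)))
    print('fence top',rect(P,near(P,.568,.03,.055)&(Z>.05)&(Z<.06)))
    print('jar lid',rect(P,near(P,.5,.032,.05)&(Z>.074)&(Z<.09)))
    print('tray wall',rect(P,near(P,.483,.245,.1)&(Z>.011)&(Z<.018)),'floor',rect(P,near(P,.483,.245,.1)&(Z>.002)&(Z<.009)))
    p=z['p'].astype(int); bl=(p[...,2]>p[...,0]+50)&(Z>.055)
    k,l,s,ce=cv2.connectedComponentsWithStats(bl.astype(np.uint8))
    for i in range(1,k):
        if s[i,4]>40: print('blue',np.round(np.nanmean(P[l==i],0),3),s[i,4])
o=observe();Rm=R.from_rotvec(o['ee_rot']).as_matrix();print(np.round(Rm,3))
E
```

```text
top bench z 0.0014741745070836476
block 0.012 ([array([ 531.7, -275.7]), array([ 64.2, 120.8]), np.float64(71.0)], 1223)
block 0.046 ([array([ 530.9, -275.4]), array([24.5, 89.8]), np.float64(71.0)], 597)
bed ([array([534., -11.]), array([250.3, 211.1]), np.float64(3.4)], 6101)
fence top ([array([566.7,  34.8]), array([ 12.7, 100.1]), np.float64(3.4)], 316)
jar lid ([array([498.8,  28.6]), array([40. , 42.7]), np.float64(87.3)], 441)
tray wall ([array([482.5, 244.7]), array([130.9, 129.4]), np.float64(86.7)], 690) floor ([array([482.7, 246. ]), array([197.7, 197.2]), np.float64(39.6)], 4680)
blue [ 0.521 -0.098  0.071] 386
blue [ 0.379 -0.094  0.071] 425
blue [0.347 0.076 0.071] 406
scene bench z -0.001047695056002218
block 0.012 ([array([ 532.7, -273. ]), array([ 65.8, 124.3]), np.float64(72.1)], 902)
block 0.046 ([array([ 532.4, -273.7]), array([25.2, 93.8]), np.float64(70.5)], 442)
bed ([array([534.1, -11.3]), array([253.3, 215.4]), np.float64(3.3)], 2742)
fence top ([array([544.4,  34.9]), array([62.6, 96.4]), np.float64(4.0)], 315)
jar lid ([array([500.5,  32.4]), array([42.7, 43.7]), np.float64(50.5)], 283)
tray wall ([array([484.2, 246.5]), array([129.6, 133.7]), np.float64(87.3)], 387) floor ([array([486.5, 242.8]), array([194.1, 188. ]), np.float64(71.2)], 2018)
blue [0.352 0.078 0.067] 249
blue [ 0.385 -0.093  0.067] 293
blue [ 0.527 -0.097  0.068] 346
[[ 0.955  0.298  0.   ]
 [ 0.298 -0.955 -0.   ]
 [-0.     0.    -1.   ]]
```

carry_out --rows '[[85.4,[0,0,0],[0,0,0.039]],[85.4,[0,0,0],[0,0,0.039]],[85.4,[0.46,-1,0],[0,0,0]],[85.4,[0.46,-1,0],[0,0,0]],[85.4,[0.46,-1,0],[0,0,0]]]'

```text
t: 1.4
ee_pos: [0.2648, -0.5678, 0.2312]
ee_rot: [3.14, 0.09, 0.0]
ft_force: [0.7, 0.4, 0.4]
finger_gap: 0.0849
```

carry_out --rows '[[85.4,[0.46,-1,0],[0,0,0]],[85.4,[0.46,-1,0],[0,0,0]],[85.4,[0.46,-1,0],[0,0,0]],[85.4,[0.46,-1,0],[0,0,0]],[85.4,[0.46,-1,0],[0,0,0]]]'

```text
t: 1.9
ee_pos: [0.3453, -0.3625, 0.2316]
ee_rot: [3.14, 0.09, 0.001]
ft_force: [0.7, -0.3, -0.2]
finger_gap: 0.0856
```

carry_out --rows '[[85.4,[0.46,-1,0],[0,0,0]],[85.4,[0.46,-1,0],[0,0,0]],[85.4,[0.46,-1,0],[0,0,0]],[85.4,[0.46,-1,0],[0,0,0]],[85.4,[0,0,0],[0,0,0]]]'

```text
t: 2.4
ee_pos: [0.4117, -0.194, 0.2317]
ee_rot: [-3.138, -0.108, -0.003]
ft_force: [-0.4, 0.4, 0.1]
finger_gap: 0.0856
```

carry_out --rows '[[85.4,[0.46,-1,0],[0,0,0]],[85.4,[0.46,-1,0],[0,0,0]],[85.4,[0.46,-1,0],[0,0,0]],[85.4,[0.46,-1,0],[0,0,0]],[85.4,[0.46,-1,0],[0,0,0]]]'

```text
t: 2.9
ee_pos: [0.4899, 0.0058, 0.2316]
ee_rot: [3.14, 0.089, 0.001]
ft_force: [0.9, -0.4, -0.3]
finger_gap: 0.085
```

carry_out --rows '[[85.4,[0.2,-0.47,0],[0,0,0]],[85.4,[0,0,0.8],[0,0,0]],[85.4,[0,0,0],[0,0,0]],[85.4,[0,0,0],[0,0,0]]]'

```text
t: 3.3
ee_pos: [0.4955, 0.0231, 0.1991]
ee_rot: [3.14, 0.089, -0.003]
ft_force: [-0.8, -0.2, 0.3]
finger_gap: 0.0854
```

```bash
python3 - <<'E'
from fit import *
o=observe(); print(np.round(o['ee_pos'],4),np.round(o['ee_rot'],4),o['t'])
p,d,c=save('wrist','w1.png'); P=cloud(d,c); Z=P[...,2]
print('lid',rect(P,near(P,.5,.03,.05)&(Z>.076)&(Z<.09)))
print('jar',[(np.round(r['location'],3).tolist(),round(r['score'],2)) for r in tip_of('wrist','jar')])
E
```

```text
[0.4955 0.0231 0.1991] [ 3.1396e+00  8.8800e-02 -3.1000e-03] 3.3
lid ([array([499.9,  30.5]), array([42.4, 42.5]), np.float64(81.7)], 2691)
jar [([0.384, -0.094, 0.002], 0.8), ([0.526, -0.097, -0.002], 0.69), ([0.499, 0.03, 0.012], 0.64)]
```

View pics/w1.png

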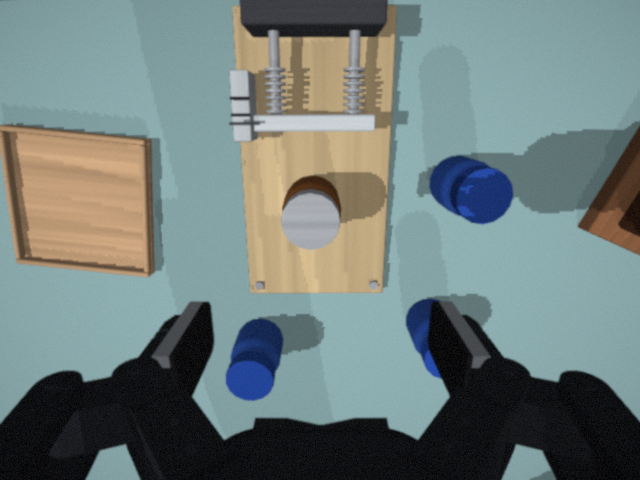

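The wrist view shows the lid at (311,220), centred between the fingers. The fence plate is at (310,122), the rail with its marks at (240,105), and the blue jars are clear of the fingers. I descend on the jar.

carry_out --rows '[[85.4,[0.12,-0.18,0.9],[0,0,0]],[85.4,[0,0,0.9],[0,0,0]],[85.4,[0,0,0.9],[0,0,0]],[85.4,[0,0,0.8],[0,0,0]],[85.4,[0,0,0.65],[0,0,0]]]'

```text
t: 3.9
ee_pos: [0.5013, 0.0307, 0.0328]
ee_rot: [3.14, 0.088, 0.002]
ft_force: [0.1, -1.0, 0.4]
finger_gap: 0.0853
```

carry_out --rows '[[85.4,[0,0,0],[0,0,0]],[45,[0,0,0],[0,0,0]],[40,[0,0,0],[0,0,0]],[35,[0,0,0],[0,0,0]],[35,[0,0,0],[0,0,0]]]' --force 40

```text
t: 4.4
ee_pos: [0.5018, 0.0314, 0.0354]
ee_rot: [-3.14, -0.09, -0.005]
ft_force: [-1.1, -0.7, 7.4]
finger_gap: 0.0461
```

```bash
python3 - <<'E'
from fit import *
o=observe(); print(np.round(o['ee_pos'],4),np.round(o['ee_rot'],4),o['t'],o['finger_gap'])
z=np.load('pics/w1.npz');P=cloud(z['d'],dict(intrinsics=z['K'],dist=z['D'],T=z['T']));Z=P[...,2]
print('bench',np.nanmedian(Z[near(P,.6,-.08,.02)]),'bedz',np.nanmedian(Z[near(P,.44,.02,.02)]))
a=.06;e=np.array([np.cos(a),np.sin(a)]);q=P[...,:2]-[.53,.028];x=q@e;y=q@[-e[1],e[0]]
print('bed',rect(P,(abs(x)<.14)&(abs(y)<.075)&(Z>.008)&(Z<.017)))
m=(abs(x-.035)<.03)&(abs(y)<.055)&(Z>.05)&(Z<.06)
print('fence',rect(P,m))
m2=m&(abs(y)<.043);print('fence ends y',np.nanpercentile(y[m],[1,99]),'x',np.nanpercentile(x[m2],[2,98]))
for n in('block','tray'):print(n,[(np.round(r['location'],3).tolist(),round(r['score'],2)) for r in tip_of('wrist',n)])
E
```

```text
[0.5018 0.0314 0.0354] [-3.1402 -0.0899 -0.0055] 4.4 0.046084091075828316
bench 0.0008853141488869287 bedz 0.012436555636370195
bed ([array([532.3,  29.5]), array([249.3, 130.5]), np.float64(3.3)], 29496)
fence ([array([567.7,  35.7]), array([10.8, 98.4]), np.float64(3.2)], 1958)
fence ends y [-0.04266418  0.04819779] x [0.03265244 0.04343863]
block [([0.532, -0.276, -0.004], 0.55)]
tray [([0.484, 0.242, -0.002], 0.76)]
```

carry_out --rows '[[35,[0,0,-0.3],[0,0,0]],[35,[0,0,-0.5],[0,0,0]],[35,[0,0,-0.8],[0,0,0]],[35,[0,0,-0.4],[0,0,0]],[35,[0,0,0],[0,0,0]]]'

```text
t: 5.0
ee_pos: [0.5024, 0.0318, 0.1166]
ee_rot: [-3.14, -0.09, -0.01]
ft_force: [0.6, -0.4, -0.4]
finger_gap: 0.046
```

carry_out --rows '[[35,[-0.1,-0.4,0],[0,0,0]],[35,[0,-0.6,0],[0,0,0]],[35,[0,-0.8,0],[0,0,0]],[35,[0,-0.8,0],[0,0,0]],[35,[0,-0.8,0],[0,0,0]]]'

```text
t: 5.5
ee_pos: [0.4879, 0.168, 0.1129]
ee_rot: [3.14, 0.09, -0.001]
ft_force: [0.5, 0.2, -0.8]
finger_gap: 0.0465
```

carry_out --rows '[[35,[0,-0.8,0],[0,0,0]],[35,[0,-0.7,0],[0,0,0]],[35,[0,-0.48,0],[0,0,0]],[35,[0,0,0],[0,0,0]],[35,[0,0,0],[0,0,0]]]'

```text
t: 6.0
ee_pos: [0.4834, 0.2456, 0.1129]
ee_rot: [3.139, 0.092, -0.002]
ft_force: [-0.4, -1.0, -2.1]
finger_gap: 0.0463
```

```bash
python3 - <<'E'
from fit import *
o=observe(); print(np.round(o['ee_pos'],4),np.round(o['ee_rot'],4),o['t'],o['finger_gap'],o['ft_force'])
p,d,c=save('scene','s1.png',(300,100,500,250),3)
print([(np.round(r['location'],3).tolist(),round(r['score'],2)) for r in tip_of('scene','jar')])
print([(np.round(r['location'],3).tolist(),round(r['score'],2)) for r in tip_of('top','jar')])
E
```

```text
[0.4834 0.2456 0.1129] [ 3.1391e+00  9.1900e-02 -2.0000e-03] 6.0 0.04627631930064004 [-0.44713952 -1.01722809 -2.11513047]
[([0.481, 0.248, 0.084], 0.86), ([0.523, -0.097, -0.002], 0.78), ([0.377, -0.095, 0.003], 0.57)]
[([0.522, -0.099, -0.002], 0.98), ([0.5, 0.032, 0.008], 0.94), ([0.345, 0.079, 0.003], 0.9), ([0.383, -0.091, -0.0], 0.59)]
```

View pics/s1.png

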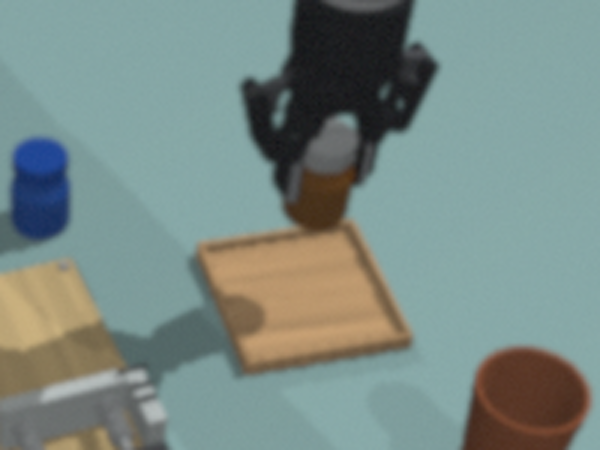

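The crop shows the amber jar held upright over the tray. I lower it gently.

carry_out --rows '[[35,[0,0,0.6],[0,0,0]],[35,[0,0,0.6],[0,0,0]],[35,[0,0,0.5],[0,0,0]],[35,[0,0,0.25],[0,0,0]],[35,[0,0,0],[0,0,0]]]'

```text
t: 6.65
ee_pos: [0.4834, 0.2447, 0.0342]
ee_rot: [3.139, 0.088, -0.004]
ft_force: [0.0, -1.2, -0.6]
finger_gap: 0.0462
```

carry_out --rows '[[35,[0,0,0.05],[0,0,0]],[35,[0,0,0.05],[0,0,0]],[35,[0,0,0],[0,0,0]]]'

```text
t: 6.95
ee_pos: [0.4845, 0.2463, 0.0319]
ee_rot: [-3.14, -0.091, -0.002]
ft_force: [0.0, 0.3, -1.3]
finger_gap: 0.046
```

carry_out --rows '[[35,[0,0,0.05],[0,0,0]],[35,[0,0,0.05],[0,0,0]],[35,[0,0,0],[0,0,0]]]'

```text
t: 7.25
ee_pos: [0.4843, 0.2465, 0.0284]
ee_rot: [-3.14, -0.091, -0.001]
ft_force: [-0.9, -1.2, 8.6]
finger_gap: 0.0462
```

carry_out --rows '[[35,[0,0,0.03],[0,0,0]],[35,[0,0,0],[0,0,0]]]'

```text
t: 7.45
ee_pos: [0.4844, 0.2465, 0.0283]
ee_rot: [-3.14, -0.091, -0.001]
ft_force: [-2.7, -1.4, 18.4]
finger_gap: 0.0461
```

carry_out --rows '[[35,[0,0,-0.05],[0,0,0]],[55,[0,0,0],[0,0,0]],[70,[0,0,0],[0,0,0]],[85.4,[0,0,0],[0,0,0]],[85.4,[0,0,0],[0,0,0]]]'

```text
t: 7.95
ee_pos: [0.4839, 0.2462, 0.0278]
ee_rot: [3.14, 0.091, -0.001]
ft_force: [-0.0, -0.1, 0.5]
finger_gap: 0.085
```

carry_out --rows '[[85.4,[0,0,0],[0,0,0]],[85.4,[0,0,-0.4],[0,0,0]],[85.4,[0,0,-0.9],[0,0,0]],[85.4,[0,0,-1],[0,0,0]],[85.4,[0,0,-1],[0,0,0]]]'

```text
t: 8.45
ee_pos: [0.4836, 0.2459, 0.1611]
ee_rot: [3.14, 0.091, -0.002]
ft_force: [0.9, 0.8, 1.3]
finger_gap: 0.0854
```

```bash
python3 - <<'E'
from fit import *
o=observe(); print(np.round(o['ee_pos'],4),np.round(o['ee_rot'],4),o['t'],o['finger_gap'],o['ft_force'])
p,d,c=save('wrist','w2.png'); P=cloud(d,c); Z=P[...,2]
print('lid',rect(P,near(P,.484,.246,.05)&(Z>.068)&(Z<.09)),np.nanmedian(Z[near(P,.484,.246,.015)]))
print([(np.round(r['location'],3).tolist(),round(r['score'],2)) for r in tip_of('wrist','jar')])
E
```

```text
[0.4836 0.2459 0.1611] [ 3.1396e+00  9.0700e-02 -1.9000e-03] 8.45 0.08542177024667821 [0.85461594 0.75126666 1.26509067]
lid ([array([486. , 248.8]), array([42.6, 42.5]), np.float64(37.5)], 3448) 0.2466091857366296
[([0.48, 0.246, 0.006], 0.78), ([0.346, 0.08, -0.001], 0.61)]
```

carry_out --rows '[[85.4,[0.035,1,0],[0,0,0]],[85.4,[0.035,1,0],[0,0,0]],[85.4,[0.035,1,0],[0,0,0]],[85.4,[0.035,1,0],[0,0,0]],[85.4,[0.035,1,0],[0,0,0]]]'

```text
t: 9.05
ee_pos: [0.502, 0.0453, 0.1594]
ee_rot: [3.14, 0.091, -0.002]
ft_force: [0.7, 0.8, -0.2]
finger_gap: 0.0854
```

carry_out --rows '[[85.4,[0.035,1,0],[0,0,0]],[85.4,[0.035,1,0],[0,0,0]],[85.4,[0.035,1,0],[0,0,0]],[85.4,[0.035,1,0],[0,0,0]],[85.4,[0.035,1,0],[0,0,0]]]'

```text
t: 9.55
ee_pos: [0.5205, -0.1538, 0.1592]
ee_rot: [-3.14, -0.091, 0.002]
ft_force: [0.7, 0.8, -0.1]
finger_gap: 0.0853
```

carry_out --rows '[[85.4,[0.035,1,0],[0,0,0]],[85.4,[0.035,1,0],[0,0,0]],[85.4,[0.035,0.9,0],[0,0,0.041]],[85.4,[0,0,0],[0,0,0.041]],[85.4,[0,0,0],[0,0,0.041]]]'

```text
t: 10.05
ee_pos: [0.531, -0.2699, 0.159]
ee_rot: [3.097, -0.528, -0.002]
ft_force: [0.7, 1.5, -0.2]
finger_gap: 0.0855
```

carry_out --rows '[[85.4,[0,0,0],[0,0,0]],[85.4,[0,0,0],[0,0,0]]]'

```text
t: 10.25
ee_pos: [0.5317, -0.2673, 0.1593]
ee_rot: [-3.1, 0.509, 0.002]
ft_force: [1.3, 0.8, -0.1]
finger_gap: 0.0856
```

```bash
python3 - <<'E'
from fit import *
o=observe(); print(np.round(o['ee_pos'],4),np.round(o['ee_rot'],4),o['t'],o['finger_gap'])
p,d,c=save('wrist','w3.png'); P=cloud(d,c); Z=P[...,2]
m=near(P,.532,-.2755,.09)
print('rib',rect(P,m&(Z>.047)&(Z<.058)),'sole',rect(P,m&(Z>.013)&(Z<.058)))
v=R.from_rotvec(o['ee_rot']).as_matrix();print(np.round(v,3).tolist())
E
```

```text
[ 0.5317 -0.2673  0.1593] [-3.0999e+00  5.0880e-01  2.1000e-03] 10.25 0.08563570155065228
rib ([array([ 532.4, -275. ]), array([24. , 88.8]), np.float64(70.5)], 4107) sole ([array([ 532.1, -274.8]), array([ 64.2, 119.9]), np.float64(70.8)], 12012)
[[0.948, -0.32, -0.001], [-0.32, -0.948, 0.0], [-0.001, 0.0, -1.0]]
```

View pics/w3.png

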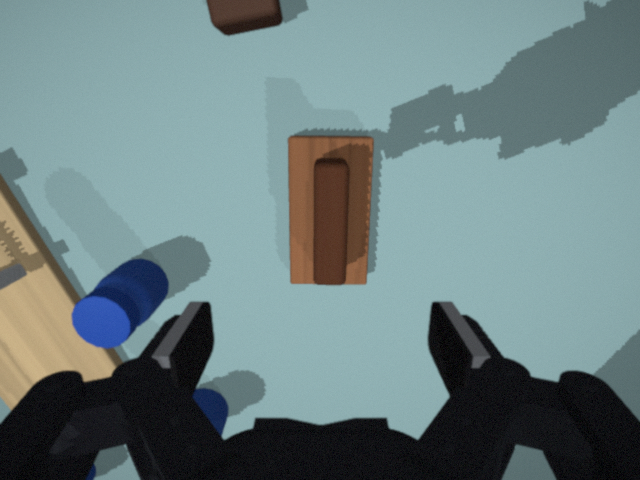

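The wrist view shows the block rib at (331,220), parallel to the tool x axis and about 7 mm off-centre between the fingers. I align and descend.

carry_out --rows '[[85.4,[0.075,0.175,0.7],[0,0,0.004]],[85.4,[0,0,0.9],[0,0,0]],[85.4,[0,0,0.9],[0,0,0]],[85.4,[0,0,0.6],[0,0,0]],[85.4,[0,0,0.23],[0,0,0]]]'

```text
t: 10.8
ee_pos: [0.531, -0.2742, 0.0243]
ee_rot: [-3.095, 0.53, 0.007]
ft_force: [-0.3, -0.3, 0.2]
finger_gap: 0.0855
```

carry_out --rows '[[60,[0,0,0],[0,0,0]],[40,[0,0,0],[0,0,0]],[20,[0,0,0],[0,0,0]],[12,[0,0,0],[0,0,0]],[12,[0,0,0],[0,0,0]]]' --force 70

```text
t: 11.3
ee_pos: [0.5337, -0.2759, 0.0284]
ee_rot: [3.095, -0.533, 0.004]
ft_force: [1.0, 0.7, 4.9]
finger_gap: 0.0223
```

carry_out --rows '[[12,[0,0,0],[0,0,0]],[12,[0,0,0],[0,0,0]]]'

```text
t: 11.5
ee_pos: [0.5336, -0.2759, 0.0284]
ee_rot: [3.095, -0.533, 0.004]
ft_force: [-1.2, -0.7, 6.8]
finger_gap: 0.0228
```

carry_out --rows '[[12,[0,0,-0.4],[0,0,0]],[12,[0,0,-0.8],[0,0,0]],[12,[0,0,-0.9],[0,0,0]],[12,[0,0,-0.6],[0,0,0]],[12,[0,0,-0.3],[0,0,0]]]'

```text
t: 12.0
ee_pos: [0.5335, -0.276, 0.1501]
ee_rot: [3.095, -0.533, 0.006]
ft_force: [0.7, -0.4, -1.9]
finger_gap: 0.0224
```

carry_out --rows '[[12,[0,0,0],[0,0,-0.03]],[12,[0,0,0],[0,0,-0.04]],[12,[0,0,0],[0,0,-0.037]],[12,[0,0,0],[0,0,-0.02]],[12,[-0.1,-0.5,0],[0,0,0]]]'

```text
t: 12.5
ee_pos: [0.5271, -0.2587, 0.1468]
ee_rot: [3.138, 0.084, 0.001]
ft_force: [0.5, -1.0, -2.0]
finger_gap: 0.0228
```

carry_out --rows '[[12,[-0.1,-0.9,0],[0,0,0]],[12,[-0.1,-0.9,0],[0,0,0]],[12,[-0.1,-0.9,0],[0,0,0]],[12,[-0.1,-0.9,0],[0,0,0]],[12,[-0.1,-0.9,0],[0,0,0]]]'

```text
t: 13.0
ee_pos: [0.4953, -0.0747, 0.1467]
ee_rot: [-3.14, -0.09, 0.003]
ft_force: [1.2, 0.0, -2.5]
finger_gap: 0.0224
```

carry_out --rows '[[12,[-0.1,-0.9,0],[0,0,0]],[12,[-0.1,-0.9,0],[0,0,0]],[12,[-0.1,-0.6,0],[0,0,0]],[12,[0,0,0],[0,0,0]],[12,[0,0,0],[0,0,0]]]'

```text
t: 13.5
ee_pos: [0.4784, 0.019, 0.1468]
ee_rot: [3.14, 0.094, -0.002]
ft_force: [0.2, -1.1, -3.2]
finger_gap: 0.0227
```

```bash
python3 - <<'E'
from fit import *
o=observe(); print(np.round(o['ee_pos'],4),np.round(o['ee_rot'],4),o['t'],o['finger_gap'],o['ft_force'])
p,d,c=save('wrist','w4.png'); P=cloud(d,c); Z=P[...,2]
b=o['ee_pos'][2]-.028
m=near(P,o['ee_pos'][0],o['ee_pos'][1],.09)&(Z>b)&(Z<b+.035)
print('sole?',rect(P,m))
print('top',[(np.round(r['location'],3).tolist(),round(r['score'],2)) for r in tip_of('wrist','fence_face')+tip_of('wrist','jig')])
E
```

```text
[0.4784 0.019  0.1468] [ 3.1402e+00  9.3900e-02 -2.0000e-03] 13.5 0.02265895454341849 [ 0.17068398 -1.12731668 -3.2054867 ]
sole? ([array([476.8,  17.9]), array([120.1,  64.4]), np.float64(3.5)], 14725)
top [([0.562, 0.032, 0.034], 0.97), ([0.531, 0.031, 0.002], 0.73)]
```

View pics/w4.png

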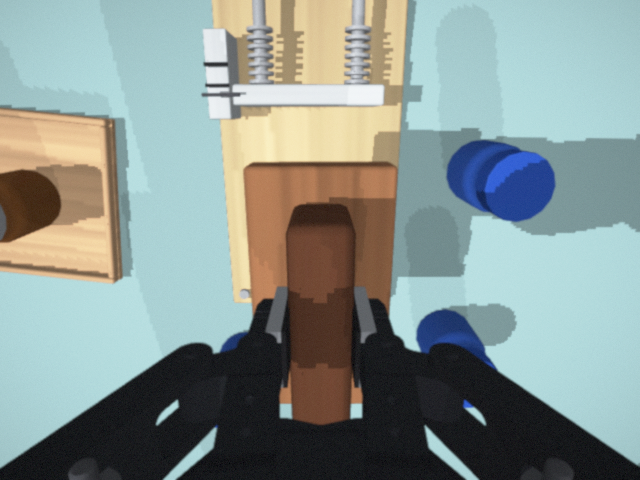

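The wrist view shows the sole's front edge at row 163 ((247–397,163)), parallel to the fence plate (row 95) and about 25 mm short of it. It sits slightly to the right, and my fit says 8.5 mm. I correct that and lower.

carry_out --rows '[[12,[0,-0.21,0.4],[0,0,0.001]],[12,[0,0,0.8],[0,0,0]],[12,[0,0,0.8],[0,0,0]],[12,[0,0,0.45],[0,0,0]],[12,[0,0,0.1],[0,0,0]]]'

```text
t: 14.15
ee_pos: [0.478, 0.025, 0.043]
ee_rot: [3.14, 0.082, -0.006]
ft_force: [-0.1, -0.2, -1.9]
finger_gap: 0.0228
```

carry_out --rows '[[12,[0,0,0.05],[0,0,0]],[12,[0,0,0],[0,0,0]]]'

```text
t: 14.35
ee_pos: [0.4798, 0.0259, 0.0434]
ee_rot: [3.14, 0.084, 0.002]
ft_force: [0.2, 0.2, -2.8]
finger_gap: 0.0225
```

carry_out --rows '[[12,[0,0,0.04],[0,0,0]],[12,[0,0,0.03],[0,0,0]],[12,[0,0,0],[0,0,0]]]'

```text
t: 14.65
ee_pos: [0.4794, 0.0264, 0.0405]
ee_rot: [-3.14, -0.086, -0.001]
ft_force: [-0.5, 0.6, -1.5]
finger_gap: 0.0229
```

carry_out --rows '[[12,[0,0,0.02],[0,0,0]],[12,[0,0,0],[0,0,0]]]'

```text
t: 14.85
ee_pos: [0.4793, 0.0264, 0.0403]
ee_rot: [-3.14, -0.086, -0.001]
ft_force: [-1.9, 0.5, 7.7]
finger_gap: 0.023
```

carry_out --rows '[[12,[0.05,0,-0.01],[0,0,0]],[12,[0.12,0,0],[0,0,0]],[12,[0.12,0,0],[0,0,0]],[12,[0.12,0,0],[0,0,0]],[12,[0.05,0,0],[0,0,0]]]'

```text
t: 15.35
ee_pos: [0.4863, 0.0263, 0.0402]
ee_rot: [3.138, 0.087, -0.031]
ft_force: [-11.3, -0.2, 13.6]
finger_gap: 0.0227
```

carry_out --rows '[[12,[0.04,0,0],[0,0,0]],[12,[0.04,0,0],[0,0,0]],[12,[0.04,0,0],[0,0,0]],[12,[0.04,0,0],[0,0,0]],[12,[0,0,0],[0,0,0]]]'

```text
t: 15.85
ee_pos: [0.4889, 0.0264, 0.0402]
ee_rot: [3.137, 0.087, -0.043]
ft_force: [-20.4, 0.1, 27.3]
finger_gap: 0.023
```

```bash
cat > chk.py <<'E'
from fit import *
def chk(tag):
    o=observe(); print(np.round(o['ee_pos'],4),np.round(o['ee_rot'],4),o['t'],o['finger_gap'],o['ft_force'])
    p,d,c=save('wrist',f'{tag}.png'); P=cloud(d,c); Z=P[...,2]
    a=.0567;e=np.array([np.cos(a),np.sin(a)]);q=P[...,:2]-[.5323,.0295];x=q@e;y=q@[-e[1],e[0]]
    m=(x>.02)&(x<.075)&(abs(y)<.042)&(Z>.05)&(Z<.06)
    print('fence plate x (rest 30..42):',np.nanpercentile(x[m],[2,50,98])*1000,m.sum())
    m=(x<.056)&(abs(y)<.05)&(Z>.025)&(Z<.035); s=m&(x>-.0)
    print('sole front x',np.nanpercentile(x[s],[98]),'y',np.nanpercentile(y[s],[1,99]),'z',np.nanmedian(Z[s]),rect(P,m))
    return x,y,Z,m
E
python3 -c "from chk import *; chk('w5')"
```

```text
[0.4889 0.0264 0.0402] [ 3.1373  0.0865 -0.0433] 15.85 0.023017094710618843 [-20.40297382   0.13353752  27.33668517]
fence plate x (rest 30..42): [29.01229471 34.77734102 40.45486002] 9987
sole front x [0.0521156] y [-0.03179781  0.04965274] z 0.02985701515957867 ([array([506.3,  37.5]), array([159.9,  86.5]), np.float64(1.1)], 14551)
```

carry_out --rows '[[12,[-0.15,0,0],[0,0,0]],[12,[-0.15,0,0],[0,0,0]],[12,[0,0,-0.02],[0,0,0]],[12,[0,0,0],[0,0,0]]]'

```text
t: 16.3
ee_pos: [0.4913, 0.0269, 0.0408]
ee_rot: [3.14, 0.086, -0.002]
ft_force: [-2.0, -0.3, 1.4]
finger_gap: 0.0226
```

```bash
python3 -c "
from h import *
o=observe(); print(np.round(o['ee_pos'],4),np.round(o['ee_rot'],4),o['ft_force'],o['ft_torque'],o['finger_gap'])"
```

```text
[0.4913 0.0269 0.0408] [ 3.1402e+00  8.5700e-02 -1.7000e-03] [-1.97834367 -0.26516032  1.42446201] [-0.16158541  0.60995412  0.01182207] 0.022601141797718497
```

View pics/w5.png

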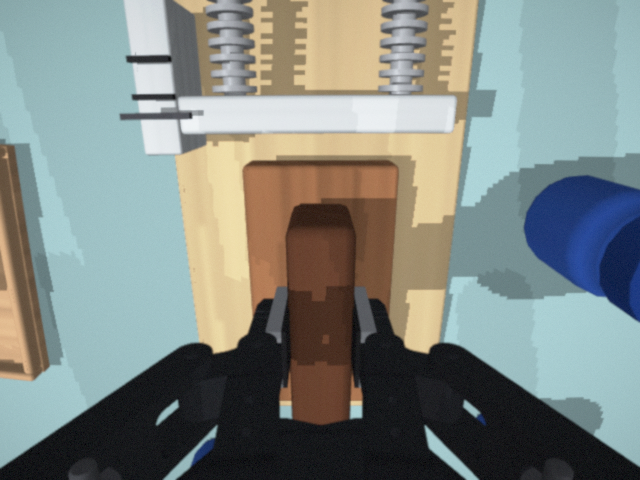

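The view shows the pointer still at its rest position below both marks and a gap of about 12 mm. The block was dragging on the bed: the push tips its front down, which builds up normal force. Backing off relieved it, so I ease z a little and continue.

carry_out --rows '[[12,[0,0,-0.01],[0,0,0]],[12,[0.06,0,0],[0,0,0]],[12,[0.06,0,0],[0,0,0]],[12,[0.06,0,0],[0,0,0]],[12,[0,0,0],[0,0,0]]]'

```text
t: 16.8
ee_pos: [0.4995, 0.0275, 0.0409]
ee_rot: [-3.14, -0.086, -0.0]
ft_force: [-2.0, -0.8, 2.1]
finger_gap: 0.0226
```

carry_out --rows '[[12,[0.05,0,-0.005],[0,0,0]],[12,[0.05,0,0],[0,0,0]],[12,[0.05,0,0],[0,0,0]],[12,[0.05,0,0],[0,0,0]],[12,[0,0,0],[0,0,0]]]'

```text
t: 17.3
ee_pos: [0.5062, 0.0278, 0.0409]
ee_rot: [3.14, 0.086, -0.003]
ft_force: [-4.0, -0.8, 1.2]
finger_gap: 0.0226
```

carry_out --rows '[[12,[0.05,0,-0.005],[0,0,0]],[12,[0.05,0,0],[0,0,0]],[12,[0.05,0,-0.005],[0,0,0]],[12,[0.05,0,0],[0,0,0]],[12,[0,0,0],[0,0,0]]]'

```text
t: 17.8
ee_pos: [0.513, 0.0282, 0.041]
ee_rot: [3.14, 0.087, -0.007]
ft_force: [-6.3, 0.3, -0.7]
finger_gap: 0.023
```

```bash
python3 -c "from chk import *; chk('w6')"
```

```text
[0.513  0.0282 0.041 ] [ 3.14    0.0868 -0.007 ] 17.8 0.023015458316750722 [-6.34379162  0.30964774 -0.69985873]
fence plate x (rest 30..42): [23.1010189  44.71378548 50.55677197] 9361
sole front x [0.0506946] y [-0.03157905  0.04953362] z 0.031025002987160016 ([array([518.5,  33.6]), array([136.9,  92.6]), np.float64(1.9)], 12980)
```

View pics/w6.png

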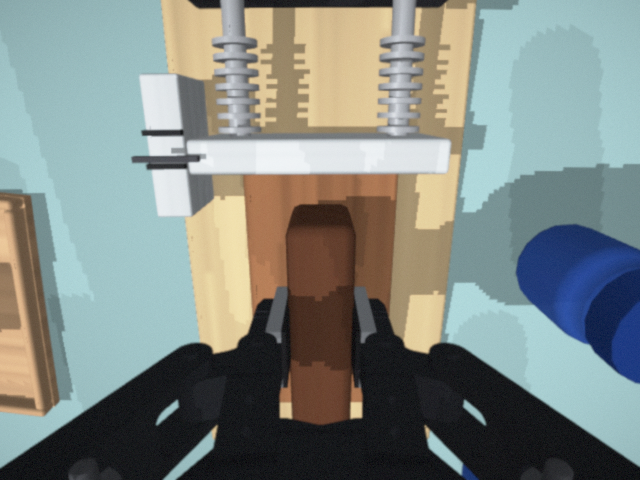

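The pointer (row 159) is just past the first mark (row 166), with the second mark at row 132. That is about 9 mm of travel, and 6.3 N agrees with it. The block is square and central on the fence, so I go 2.5–3 mm further.

carry_out --rows '[[12,[0.035,0,0],[0,0,0]],[12,[0.03,0,0],[0,0,0]],[12,[0.01,0,0],[0,0,0]],[12,[0,0,0],[0,0,0]],[12,[0,0,0],[0,0,0]]]'

```text
t: 18.35
ee_pos: [0.5151, 0.0283, 0.041]
ee_rot: [3.14, 0.087, -0.009]
ft_force: [-7.2, -0.4, 1.8]
finger_gap: 0.0223
```

carry_out --rows '[[12,[0,0,0],[0,0,0]],[12,[0,0,0],[0,0,0]],[12,[0,0,0],[0,0,0]],[12,[0,0,0],[0,0,0]],[12,[0,0,0],[0,0,0]]]'

```text
t: 18.85
ee_pos: [0.5151, 0.0283, 0.041]
ee_rot: [3.14, 0.087, -0.009]
ft_force: [-6.4, 0.3, -0.0]
finger_gap: 0.0226
```

```bash
python3 - <<'E'
from chk import *
x,y,Z,m=chk('w7')
s=(x<.03)&(x>-.05)&(abs(y)<.04)&(Z>.022)&(Z<.036)
d=np.load('pics/w7.npz');P=cloud(d['d'],dict(intrinsics=d['K'],dist=d['D'],T=d['T']))
print('sole y',np.nanpercentile(y[s],[1,99]))
A=np.c_[x[s],y[s],np.ones(s.sum())];print('sole tilt/z',np.linalg.lstsq(A,Z[s],rcond=None)[0])
L=(x<.015)&(x>-.015)
for sg in(-1,1):
    b=[(t,np.nanpercentile((sg*y)[s&(abs(x-t)<.003)],98)) for t in np.arange(-.01,.03,.005)]
    b=[k for k in b if np.isfinite(k[1])];print('edge slope',sg,sg*np.polyfit(*np.array(b).T,1)[0])
save('scene','s2.png',(230,120,480,300),3)
print('jar',[(np.round(r['location'],3).tolist(),round(r['score'],2)) for r in tip_of('scene','jar')])
E
```

```text
[0.5151 0.0283 0.041 ] [ 3.1398  0.0869 -0.0091] 18.85 0.022649732239028903 [-6.42650841  0.28388038 -0.01172699]
fence plate x (rest 30..42): [25.30802733 46.84520642 52.70471142] 9382
sole front x [0.05282531] y [-0.03158272  0.04955279] z 0.031021019815621165 ([array([519.7,  34.7]), array([133.3,  92.6]), np.float64(1.2)], 12946)
sole y [-0.03163863  0.03126508]
sole tilt/z [0.01107549 0.00015121 0.03083725]
edge slope -1 0.007456921202936221
edge slope 1 -0.005654276108864225
jar [([0.482, 0.25, 0.004], 0.97), ([0.38, -0.094, -0.0], 0.92), ([0.522, -0.094, -0.0], 0.67)]
```

View pics/s2.png

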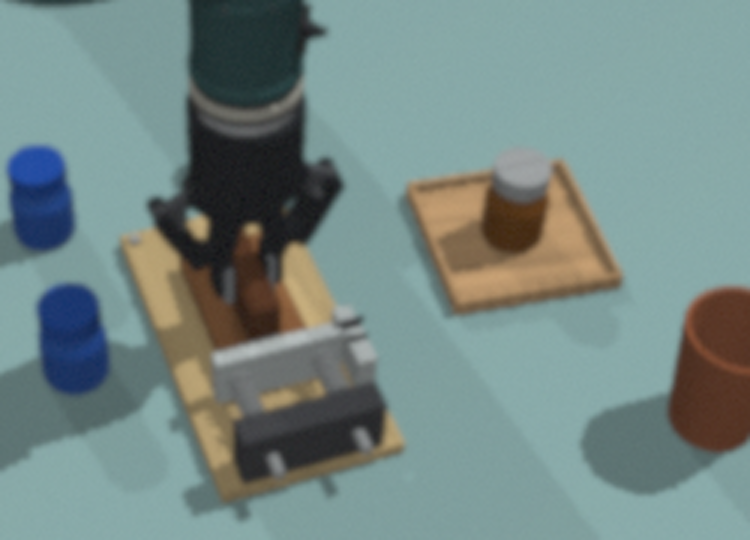

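View pics/w7.png

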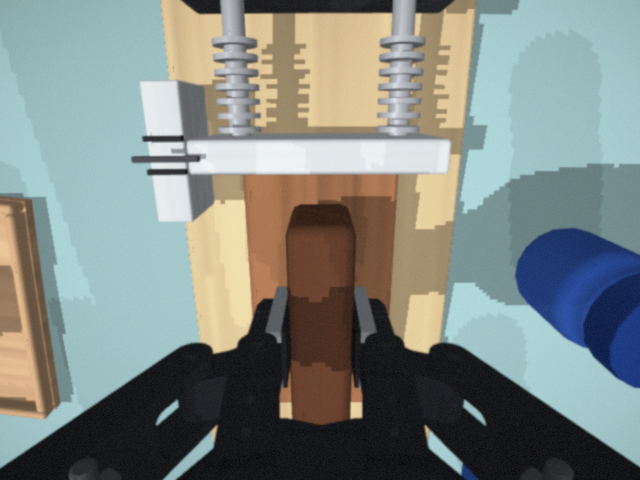

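The pointer (row 159) sits between the marks (rows 138 and 172), travel is about 12 mm, and the block is centred and square. The jar stands upright in the tray, and everything is at rest.

```bash
python3 -c "
from plant import *
print(hand_in()); o=observe(); print(o['ee_pos'],o['ft_force'])"
```

```text
the job is handed in; nothing more can be done
None
the job is handed in; nothing more can be done
```

The jar is upright in the tray, and the arm is still holding the block against the fence at about half its travel. I handed the job in at about 19 s on the robot's clock; no verdict is reported.

**Jar:** I lowered it until it touched the tray floor, then let go. It stands upright about 4 mm from the tray's centre.

**Block:** I gripped it by the rib and laid it flat on the bed. My last checks before handing in:

| Check | Measured |
|---|---|
| Fence travel | about 12 mm by depth, about 10.6 mm by reading the pointer (which lies between the marks) |
| Steady push at the wrist | 6.4–7.2 N |
| Centring on the fence | within about 0.5 mm |
| Squareness to the fence | within about 0.01 rad |
| Tilt of the block | about 0.01 rad |

- **Dragging on the bed:** On the first push the block dragged on the bed, with about 20 N sideways and 27 N down at the wrist. It had not reached the fence. I backed off, eased it up slightly and pushed again in small steps.
- **Disagreement in the readings:** The two travel readings differ by about 1.4 mm, probably from the camera's viewing angle. The force reading also varies by about 1 N. Both are well inside the limits.
- **Other objects:** The arm passed above or well clear of the cup, polishing bar, screwdriver and blue jars. I didn't re-measure where they stand.

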